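# Set the length stop: hold the lock button and slide to the end stop

### The job

Set the length stop of the cutting rail to its longest setting: press the red lock button on the blue carriage right down and, keeping it pressed all the way, push the carriage along the rail until it is fully against the yellow end stop. Then let go, so that the button pops back up and locks the carriage there, and move clear. Only press and push with the fingertips; pick nothing up, and leave the nut, tube and pliers where they are.

Things in the scene. Friction and masses are not known exactly. Their poses are not given: they have to be found in the camera images.
- stop_rail: The fixed slide rail: dark steel base plate 320 x 80 x 8 mm on the bench with a steel rail (top 24 mm above the bench) along its middle. Origin: centre of the base's underside, on the bench. Its x axis runs along the rail in the direction the carriage has to slide, towards the yellow end stop; z up. It stands in a different place and may point any way round.
- end_stop (a point): Centre of the near face (black rubber buffer) of the yellow end stop block (30 x 60 mm, top 50 mm above the bench), 98 mm along the rail's x axis from the rail's origin, 37 mm above the bench. The carriage's front face ends up against it.
- carriage (a joint): Position of the blue carriage along the rail in m: 0 = locked at the short setting (as it starts, about 120 mm of free rail before the stop), 0.120 = against the end stop. Carriage: 76 mm along the rail, 66 mm wide, top 49 mm above the bench, captive on the rail; it slides with a drag of about 2.5 N. Its lock tongue sits in one of six notches, 24 mm apart, the first at 0 and the last at 0.120, with about 2 mm of play each way; with the button up it will not move.
- lock_button (a joint): How far the red button is pressed, in m: 0 = up, 0.007 = fully down. Springy: 2 N to start it, about 5 N fully down. The lock is clear of the notches when it is pressed more than 4 mm; let go between notches it stays half down on a tooth and snaps up into the next notch.
- button_top (a point): Centre of the top of the red button (30 mm across, flat); it moves with the carriage and the button. 59 mm above the bench when up, 52 mm when fully down, on the rail's centre line; at the start at x = -64 mm in the rail's frame, at the end stop at x = +56 mm.
- thumb_plate (a point): Middle of the top edge of the rear face of the aluminium thumb plate, 71 mm above the bench: an upright plate (6 mm thick, 50 mm wide, 22 mm above the carriage's top) fixed on the carriage on the end-stop side of the button. Its rear face is 21 mm from the button's centre; a fingertip on the button can push the carriage along by it.
- flange_nut_mid (a point): Centre of a loose round steel nut lying flat, 52 mm across, 15 mm high; a bystander.
- tube_offcut_mid (a point): Centre of a loose piece of steel tube standing on end, 36 mm across, 55 mm high; a bystander.
- pliers_mid (a point): Middle of loose pliers with blue handles lying flat, about 185 mm long along its x axis, 55 mm wide, 17 mm high; a bystander.

How it is judged:
On the way, in this order (a step that is already met when the one before it is completed fails the run):
1. the lock button is pressed down with the carriage still at the short setting (value of joint lock_button above 0.0045 m and value of joint carriage below 0.02 m), for 0.04 s.
2. the carriage has been pushed to the end stop with the button still pressed by the fingers (value of joint carriage above 0.1165 m and value of joint lock_button above 0.0045 m and contact force between the fingers and stop_rail above 1 N), for 0.1 s.
At the end, for the whole second after the job is handed in: The carriage stands within 3.5 mm of the end stop, at rest, its button is up again (within 1.5 mm), so it is locked there, and nut, tube and pliers are within 20 mm of where they were (value of joint carriage above 0.1165 m and value of joint lock_button below 0.0015 m and velocity of joint carriage between -0.005 and 0.005 m/s and distance of each of flange_nut_mid, tube_offcut_mid, pliers_mid from where it was at the start of the episode below 0.02 m); the robot touches nothing.
It fails at once if the button came up into a notch on the way (the carriage between its two settings with the button less than 2.5 mm down) (value of joint carriage between 0.008 and 0.112 m and value of joint lock_button below 0.0025 m).
It fails at once if the nut was moved or lifted by more than 20 mm (distance of flange_nut_mid from where it was at the start of the episode above 0.02 m).
It fails at once if the tube was moved, tipped over or lifted (distance of tube_offcut_mid from where it was at the start of the episode above 0.02 m or angle between tube_offcut_mid's own z axis and vertical above 0.5 rad).
It fails at once if the pliers were moved or lifted by more than 20 mm (distance of pliers_mid from where it was at the start of the episode above 0.02 m).
It also fails if it takes over 35 s, if anything falls off the work surface, if the arm or the gripper's body presses on something with over 40 N, if the wrist force passes 120 N, or if a joint passes its speed limit or range.

### The arm

A 6-joint arm with a two-finger parallel gripper is mounted at the origin on the work surface. World frame = base frame: x ahead of the robot, y to its left, z up, the work surface at z = 0. Lengths are in m, angles in rad, forces in N, time in s.
With the tool pointing down it reaches from about 0.325 to 0.775 m from the base axis. Payload 5.5 kg.
Tool frame: the origin (TCP) lies on the centre line of the jaws, within the pads' length; the fingertips stand 14 mm ahead of it and the grasp point (between the pads) lies 5 mm behind it; z points along the fingers, y is the line along which they close (so a half turn about z gives the same grasp; the last joint's range is limited). The gripper opens to 88 mm and grips with 3 to 60 N. Pads are 20 mm wide; open, the fingers measure 115 mm over their backs; the gripper's body (75 mm by 178 mm) begins 61 mm behind the grasp point.
Start: joints at [-1.227, 0.091, 1.231, -0, 1.82, -0.057], TCP at [0.234, -0.552, 0.237] pointing down, gripper open.
Joint ranges: [-2.87, 2.87], [-0.86, 2.18], [0.17, 2.46], [-1.51, 4.65], [0.06, 2.69], [-2.65, 2.65]. Speed limits (rad/s): [2.57, 2.57, 3.01, 3.14, 3.14, 3.14].

### API

Orientations are given as a unit quaternion [w, x, y, z].
In Python, from cell import get_state, capture, camera_params, close_job gives the robot as it stands.
- The arm moves only by the tool drive_tool, never from a script. Its argument "series" is a list of rows, each a list of 2 entries, a list of its own where there are three numbers: the shift along the tool's x, y, z in m, then the turn about the tool's z in rad. In form: [[[dx, dy, dz], roll], ...]. A call has 1 to 8 rows; each row shifts and turns the commanded pose from where the row before left it, along the tool's axes as they then stand; what a row does not reach is not made up. A row lasts 1/8 s, in which the tool goes at most 62.5 mm and 10.7 degrees, less where a joint would pass 70% of its speed; a pose out of reach is approached as far as the arm can. A call with a gripper value outside its range is refused whole. "claw" is the closure, from 0 (fully open) to 1 (shut), set as the call begins (left out, the last holds). The fingers move at their own pace and stop on an object; "newtons" is the grip in N (left out, the last holds). Time passes only in rows, so rows that do not move let the fingers close. It gives the time, the measured TCP pose, the force, the opening and the grip force at its end, in the units of the state.
- get_state(): the state, without advancing time (a new reading comes with each control period).
- capture(name): name is "side" or "top"; returns the picture (420x560x3 uint8, red, green, blue); there is no depth.
- camera_params(name): a dict with "fx", "fy", "cx", "cy" (pixels), "k1" (the pictures are not rectified: a ray, as slopes to the right and down, at radius r is drawn at 1 + k1 r^2 times it, then the intrinsics apply), "T" (4x4, takes a point from camera to world coordinates). Camera axes: x right, y down, z forward; pixel columns grow to the right and rows downward; lengths in m; the calibration is good to about 2 mm. A picture is of the moment at which its call begins. camera_params takes no time and is no camera call.
- close_job(): hands the job in; it is judged then, once.
The state is a dict: "t": time; "joint_pos": joint angles; "qd": joint speeds; "joint_torque": joint torques, N m; "eef_pos": TCP position; "eef_rot": TCP orientation; "force": force on the tool from outside, world axes, zero at the start; "wrist_torque": the same for the moment, N m; "width": opening from 0.0 (shut) to 1.0 (fully open); "gripper_force": force on a finger pad.
Only numpy, scipy, OpenCV 4.12 (cv2) and the standard library are available. Lean on these libraries where they do the work, as an engineer would, in place of code of your own. Each camera call takes 0.05 s, during which the arm holds its last target. There are 200 camera calls.

## Working session

There is one attempt and no reset: what is moved stays moved. The work goes in short steps, Python scripts to look and compute and a tool call to move; the robot and the scene stay as the last step left them, time stands still between calls to the robot, and variables do not carry over. Pictures are saved under pics/ and viewed, at most 10 in all, crops included, and the job is handed in when it is done.

Besides the shell and the picture viewer there is one more tool, called after "Call:" by a JSON object that holds its "api" and its "payload", one argument or row to a line. drive_tool: Moves the arm, as the interface text tells. Its arguments: {"type":"object","properties":{"series":{"type":"array","items":{"type":"array"}},"claw":{"type":"number"},"newtons":{"type":"number"}},"required":["series"]}

```bash
mkdir -p pics
python3 - <<'E'
from cell import *
import cv2
for n in("top","side"):
    cv2.imwrite(f"pics/{n}0.png",cv2.resize(capture(n)[:,:,::-1],(800,600)))
    print(n,camera_params(n))
s=get_state();print(s)
E
```

```text
top {'fx': 382.5017503000261, 'fy': 382.5017503000261, 'cx': 279.0924530359068, 'cy': 205.08054410732737, 'k1': -0.10028568166353607, 'T': array([[ 5.89637642e-04, -9.92210992e-01,  1.24567246e-01,
         5.26399920e-01],
       [-9.99989997e-01, -1.13735445e-03, -4.32588708e-03,
         6.37189246e-02],
       [ 4.43386982e-03, -1.24563449e-01, -9.92201738e-01,
         7.38092192e-01],
       [ 0.00000000e+00,  0.00000000e+00,  0.00000000e+00,
         1.00000000e+00]])}
side {'fx': 382.10525269901876, 'fy': 382.10525269901876, 'cx': 287.5443291936521, 'cy': 203.83680043857967, 'k1': -0.089288938922108, 'T': array([[ 0.6675906 , -0.54220276,  0.51023422,  0.28084559],
       [-0.74450876, -0.48116064,  0.46280789, -0.25791165],
       [-0.00543109, -0.68884005, -0.72489302,  0.53079282],
       [ 0.        ,  0.        ,  0.        ,  1.        ]])}
{'t': 0.1, 'joint_pos': array([-1.22669290e+00,  9.17978569e-02,  1.23170673e+00, -4.16425179e-05,
        1.81980147e+00, -5.66815463e-02]), 'qd': array([-0.00149933, -0.00317544, -0.00212115,  0.00058431,  0.00073974,
       -0.00051891]), 'joint_torque': array([ 4.09656175e-03, -4.47855127e+01, -4.07570171e+01,  7.01416167e-02,
        2.83405068e-02, -1.35510218e-04]), 'eef_pos': array([ 0.23400441, -0.55224148,  0.23564454]), 'eef_rot': array([-8.44977965e-04,  9.79989186e-01,  1.99048892e-01, -1.42669228e-04]), 'force': array([-0.08313552,  0.48000094,  0.80210543]), 'wrist_torque': array([-0.00405759, -0.00396686, -0.02551673]), 'gripper_force': 0.0, 'width': 1.005993284773172}
```

View pics/top0.png

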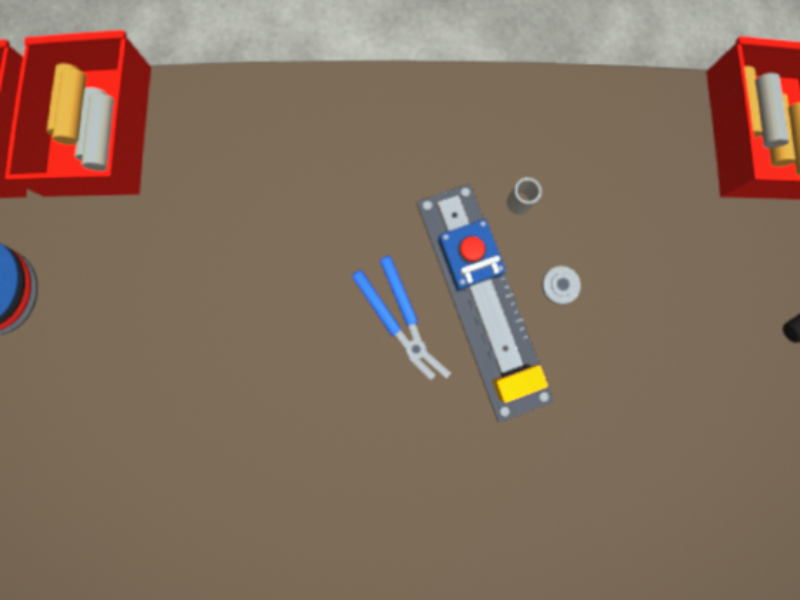

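View pics/side0.png

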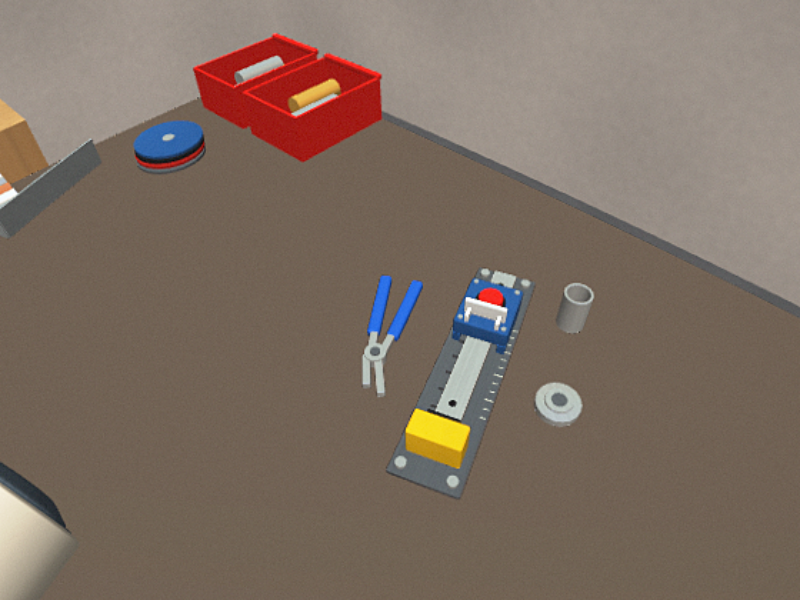

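The top view shows the button at about (473,249), base screws at (427,205), (465,192), (504,411), (544,397), the yellow stop at (522,384), tube at (526,192), nut at (562,285) and pliers left of the rail. In the side view the button is at (491,298), with screws at (485,273), (525,284), (400,462), (453,481).

```bash
cat > h.py <<'E'
import numpy as np, cv2
from cell import *
def ray(n,uv):
    c=camera_params(n);K=np.array([[c["fx"],0,c["cx"]],[0,c["fy"],c["cy"]],[0,0,1]])
    p=cv2.undistortPoints(np.array([[uv]],float),K,np.array([c["k1"],0,0,0,0.]))[0,0]
    return c["T"][:3,3],c["T"][:3,:3]@[p[0],p[1],1]
def onz(n,uv,z):
    o,d=ray(n,uv);return o+d*(z-o[2])/d[2]
E
python3 - <<'E'
from h import *
P={"top":dict(s=[(427,205),(465,192),(504,411),(544,397)],b=(473,249)),"side":dict(s=[(485,273),(525,284),(400,462),(453,481)],b=(491,298))}
for n,p in P.items():
    im=capture(n); hsv=cv2.cvtColor(im,cv2.COLOR_RGB2HSV)
    m=(((hsv[...,0]<6)|(hsv[...,0]>174))&(hsv[...,1]>180)&(hsv[...,2]>120)).astype(np.uint8)
    k,l,st,ce=cv2.connectedComponentsWithStats(m); uv=np.array(p["b"])*.7
    i=1+np.argmin(np.linalg.norm(ce[1:]-uv,axis=1)); print(n,"blob",ce[i]/.7,st[i])
    S=np.array([onz(n,np.array(q)*.7-.15,.010) for q in p["s"]])
    c=S.mean(0);d=S[2:].mean(0)-S[:2].mean(0)
    L=np.linalg.norm(d[:2]);u=d[:2]/L
    print("centre",c,"len",L,"w",np.linalg.norm(S[0]-S[1]),"yaw",np.arctan2(d[1],d[0]))
    print("pred button",c[:2]-.064*u,"meas",onz(n,ce[i],.058))
o,d=ray("top",(0,0))
for nm,uv,z in(("tube",(527,190),.055),("nut",(562,285),.015)):
    print(nm,onz("top",np.array(uv)*.7,z))
s=get_state();print(s["eef_pos"])
from scipy.spatial.transform import Rotation as R
q=s["eef_rot"];print(R.from_quat([q[1],q[2],q[3],q[0]]).as_matrix().round(3))
im=capture("top")[120:310,230:400,::-1];cv2.imwrite("pics/c.png",cv2.resize(im,(537,600),interpolation=cv2.INTER_CUBIC))
E
```

```text
top blob [471.90934066 248.125     ] [323 166  16  16 208]
centre [ 0.60985598 -0.05476691  0.01      ] len 0.2969073127590922 w 0.056011031189508426 yaw -2.7952355863435274
pred button [ 0.67005538 -0.03304061] meas [ 0.6693566 -0.0322881  0.058    ]
side blob [491.03896104 296.06679035] [335 202  18  12 154]
centre [ 0.61014798 -0.05411927  0.01      ] len 0.29594931437805544 w 0.05583902830082347 yaw -2.795820942867169
pred button [ 0.67036009 -0.0324282 ] meas [ 0.67087287 -0.03256415  0.058     ]
tube [ 0.74770441 -0.1065084   0.055     ]
nut [ 0.62828379 -0.15993257  0.015     ]
[ 0.23404109 -0.5523088   0.23594303]
[[ 0.921  0.39  -0.   ]
 [ 0.39  -0.921  0.001]
 [ 0.    -0.001 -1.   ]]
```

View pics/c.png

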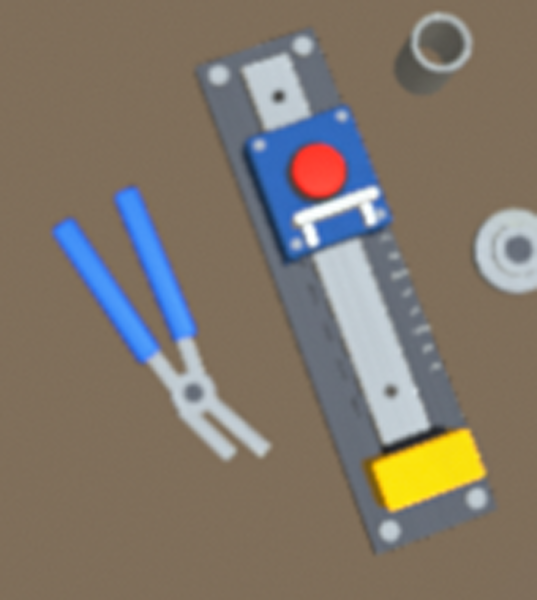

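The two cameras agree within 1–2 mm: button at (0.670,-0.0325), rail yaw -2.796. Tool x comes out as −rail x after a roll of +0.055. I'll shut the fingers and travel high.

Call:
{"api": "drive_tool", "payload": {
  "series": [
    [[0, 0, 0], 0.055],
    [[0.04, -0.024, 0], 0],
    [[0.042, -0.024, 0], 0],
    [[0.042, -0.024, 0], 0],
    [[0.042, -0.024, 0], 0],
    [[0.042, -0.024, 0], 0],
    [[0.042, -0.024, 0], 0],
    [[0.042, -0.024, 0], 0]
  ],
  "claw": 1,
  "newtons": 20
}}

```text
t: 1.25
eef_pos: [0.4527, -0.2941, 0.2367]
eef_rot: [0.0, 0.985, 0.172, 0.0]
force: [-0.6, -0.6, 0.3]
width: 0.133
gripper_force: 0.0
```

Call:
{"api": "drive_tool", "payload": {
  "series": [
    [[0.042, -0.024, 0], 0],
    [[0.042, -0.024, 0], 0],
    [[0.042, -0.024, 0], 0],
    [[0.042, -0.024, 0], 0],
    [[0.042, -0.024, 0], 0],
    [[0.042, -0.024, 0], 0],
    [[0.03, -0.02, 0], 0],
    [[0, 0, 0], 0]
  ]
}}

```text
t: 2.25
eef_pos: [0.6623, -0.0433, 0.2353]
eef_rot: [-0.0, 0.985, 0.174, -0.001]
force: [-0.8, 0.4, 0.2]
width: 0.008
gripper_force: 0.0
```

```bash
cat > w.py <<'E'
from h import *
from scipy.spatial.transform import Rotation as R
s=get_state();q=s["eef_rot"];M=R.from_quat([q[1],q[2],q[3],q[0]]).as_matrix()
b=np.array([.670,-.0325]);u=np.array([np.cos(-2.7955),np.sin(-2.7955)])
p=s["eef_pos"];t=np.r_[b+.006*u,.073]
print(s["t"],p,"F",s["force"].round(2),"w",s["width"])
print(M.round(4).tolist());print("to target, tool axes",(M.T@(t-p)).round(4),"yaw err",np.arctan2(*( -M[1::-1,0]))+2.7955)
print("along rail from button0",(p[:2]-b)@u,"lat",(p[:2]-b)@[-u[1],u[0]],"tip z",p[2]-.014)
E
python3 w.py
```

```text
2.25 [ 0.66233143 -0.04328227  0.23534358] F [-0.83  0.37  0.17] w 0.007846419933351298
[[0.9396, 0.3422, -0.0017], [0.3422, -0.9396, 0.0006], [-0.0014, -0.0011, -1.0]]
to target, tool axes [ 0.0051 -0.0073  0.1623] yaw err 0.0031277167535614936
along rail from button0 0.010871475952877614 lat 0.007541572295933738 tip z 0.2213435843409421
```

Call:
{"api": "drive_tool", "payload": {
  "series": [
    [[0.005, -0.007, 0.02], 0],
    [[0, 0, 0.035], 0],
    [[0, 0, 0.035], 0],
    [[0, 0, 0.035], 0],
    [[0, 0, 0.017], 0],
    [[0, 0, 0], 0],
    [[0, 0, 0], 0]
  ]
}}

```text
t: 3.12
eef_pos: [0.6646, -0.0376, 0.0965]
eef_rot: [0.0, 0.985, 0.172, 0.001]
force: [0.5, -0.9, -0.3]
width: 0.006
gripper_force: 0.0
```

```bash
python3 w.py
python3 - <<'E'
from h import *
a=capture("top")[110:240,270:400,::-1];b=capture("side")[140:270,270:400,::-1]
cv2.imwrite("pics/d.png",cv2.resize(np.hstack([a,b]),(800,400),interpolation=cv2.INTER_CUBIC))
E
```

```text
3.125 [ 0.66455683 -0.03761746  0.0965068 ] F [ 0.47 -0.93 -0.27] w 0.0058941227964487445
[[0.9409, 0.3386, 0.0026], [0.3386, -0.9409, -0.0003], [0.0024, 0.0012, -1.0]]
to target, tool axes [ 0.0008 -0.003   0.0235] yaw err -0.0006653725558893875
along rail from button0 0.006856391130919232 lat 0.0029675623179387534 tip z 0.0825068031959443
```

View pics/d.png

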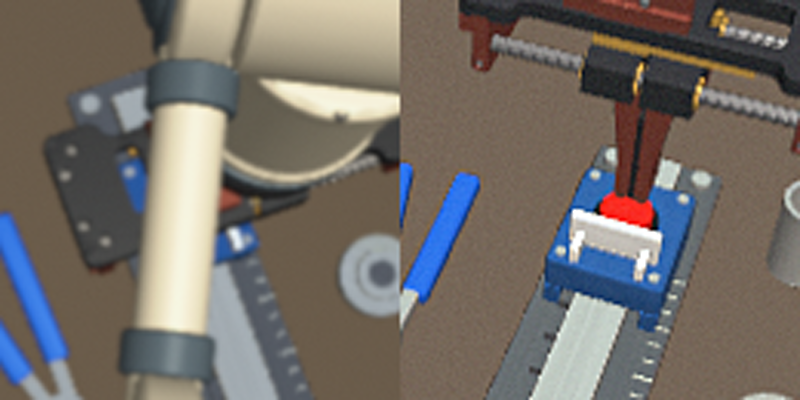

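The side crop (right half) shows the shut fingertips just above the red button at (628,205), behind the thumb plate; the arm hides the button in the top view. I'll press slowly.

Call:
{"api": "drive_tool", "payload": {
  "series": [
    [[0, -0.003, 0.008], 0],
    [[0, 0, 0.008], 0],
    [[0, 0, 0.006], 0],
    [[0, 0, 0.004], 0],
    [[0, 0, 0.003], 0],
    [[0, 0, 0.001], 0],
    [[0, 0, 0], 0]
  ]
}}

```text
t: 4.1
eef_pos: [0.6629, -0.0343, 0.0663]
eef_rot: [0.0, 0.985, 0.172, 0.0]
force: [-5.2, 1.2, 8.1]
width: 0.007
gripper_force: 4.0
```

```bash
python3 w.py
```

```text
4.1 [ 0.66292624 -0.03434738  0.06631079] F [-5.16  1.22  8.1 ] w 0.007444078764752934
[[0.9408, 0.339, 0.0007], [0.339, -0.9408, 0.0001], [0.0007, 0.0002, -1.0]]
to target, tool axes [ 0.0013  0.0007 -0.0067] yaw err -0.0002236023960260347
along rail from button0 0.007281004809634955 lat -0.0006617566361596065 tip z 0.052310788336768804
```

Call:
{"api": "drive_tool", "payload": {
  "series": [
    [[0, 0, 0.001], 0],
    [[0, 0, 0.001], 0],
    [[0, 0, 0], 0]
  ]
}}

```text
t: 4.47
eef_pos: [0.6631, -0.0343, 0.0662]
eef_rot: [0.0, 0.985, 0.172, 0.001]
force: [-8.0, 1.9, 15.3]
width: 0.005
gripper_force: 7.3
```

```bash
python3 w.py
```

```text
4.475 [ 0.66313792 -0.03434288  0.0662292 ] F [-7.99  1.94 15.26] w 0.005454203971185175
[[0.9408, 0.3391, 0.0021], [0.3391, -0.9408, -0.0001], [0.0019, 0.0008, -1.0]]
to target, tool axes [ 0.0011  0.0006 -0.0068] yaw err -0.0001451832427004085
along rail from button0 0.007080346134906125 lat -0.0005941826156025766 tip z 0.052229202465305186
```

The button is bottomed (15 N, tip at 52 mm). Now I'll push along −tool x.

Call:
{"api": "drive_tool", "payload": {
  "series": [
    [[-0.005, 0, 0], 0],
    [[-0.006, 0, 0], 0],
    [[-0.008, 0, 0], 0],
    [[-0.008, 0, 0], 0],
    [[-0.008, 0, 0], 0],
    [[-0.005, 0, 0], 0]
  ]
}}

```text
t: 5.22
eef_pos: [0.6275, -0.0472, 0.0662]
eef_rot: [0.0, 0.985, 0.172, 0.004]
force: [1.2, 4.5, 10.4]
width: 0.01
gripper_force: 5.2
```

```bash
python3 w.py
```

```text
5.225 [ 0.62745018 -0.04716391  0.06622649] F [ 1.15  4.45 10.38] w 0.010461042055983501
[[0.9405, 0.3396, 0.0075], [0.3396, -0.9406, 0.0012], [0.0075, 0.0014, -1.0]]
to target, tool axes [ 0.0391  0.0007 -0.0065] yaw err 0.0004083770082803362
along rail from button0 0.04500120440492876 lat -0.0006395364603298812 tip z 0.05222649018891716
```

Call:
{"api": "drive_tool", "payload": {
  "series": [
    [[-0.006, 0, 0.0005], 0],
    [[-0.008, 0, 0.0005], 0],
    [[-0.008, 0, 0], 0],
    [[-0.008, 0, 0], 0],
    [[-0.008, 0, 0], 0],
    [[-0.008, 0, 0], 0],
    [[-0.006, 0, 0], 0]
  ]
}}

```text
t: 6.1
eef_pos: [0.5791, -0.0647, 0.0661]
eef_rot: [0.0, 0.985, 0.172, 0.005]
force: [1.4, 4.9, 13.7]
width: 0.002
gripper_force: 7.1
```

```bash
python3 w.py
```

```text
6.1 [ 0.57910641 -0.06468666  0.06612019] F [ 1.44  4.87 13.67] w 0.0023309703423747778
[[0.9405, 0.3397, 0.0092], [0.3397, -0.9405, 0.0013], [0.0091, 0.0019, -1.0]]
to target, tool axes [ 0.0905  0.0006 -0.0061] yaw err 0.0005355608746890894
along rail from button0 0.0964225977767978 lat -0.0005551867362406364 tip z 0.05212018925021468
```

Call:
{"api": "drive_tool", "payload": {
  "series": [
    [[-0.007, 0, 0], 0],
    [[-0.008, 0, 0], 0],
    [[-0.008, 0, 0], 0],
    [[-0.006, 0, 0], 0],
    [[-0.004, 0, 0], 0],
    [[-0.003, 0, 0], 0],
    [[-0.002, 0, 0], 0],
    [[0, 0, 0], 0]
  ]
}}

```text
t: 7.1
eef_pos: [0.5469, -0.0768, 0.0662]
eef_rot: [0.0, 0.985, 0.173, 0.009]
force: [15.7, 7.3, 5.9]
width: 0.005
gripper_force: 10.0
```

```bash
python3 w.py
```

```text
7.1 [ 0.54694958 -0.07676838  0.06620751] F [15.68  7.32  5.92] w 0.0052399836551115095
[[0.9401, 0.3403, 0.0177], [0.3403, -0.9403, 0.0024], [0.0175, 0.0038, -0.9998]]
to target, tool axes [ 0.1249  0.0003 -0.0046] yaw err 0.0012461195784321255
along rail from button0 0.13077111585805853 lat -9.824598455696447e-05 tip z 0.05220751034144948
```

Horizontal force is 17 N with the tip at 130.8 mm: against the stop. I'll take a picture check while holding, with a little more press.

Call:
{"api": "drive_tool", "payload": {
  "series": [
    [[0, 0, 0.001], 0],
    [[-0.001, 0, 0.0005], 0],
    [[0, 0, 0], 0],
    [[0, 0, 0], 0]
  ]
}}

```text
t: 7.6
eef_pos: [0.547, -0.0768, 0.0662]
eef_rot: [0.0, 0.985, 0.173, 0.01]
force: [15.7, 9.4, 11.4]
width: 0.004
gripper_force: 10.7
```

```bash
python3 w.py
python3 - <<'E'
from h import *
b=capture("side")[170:360,240:400,::-1]
cv2.imwrite("pics/e.png",cv2.resize(b,(505,600),interpolation=cv2.INTER_CUBIC))
E
```

```text
7.6 [ 0.54695534 -0.07676577  0.06620069] F [15.7   9.43 11.45] w 0.0036362178347638654
[[0.94, 0.3407, 0.0202], [0.3407, -0.9402, 0.0026], [0.0199, 0.0044, -0.9998]]
to target, tool axes [ 0.1249  0.0003 -0.0043] yaw err 0.0016479423884021571
along rail from button0 0.1307648150615507 lat -9.874623900910985e-05 tip z 0.05220069344794685
```

View pics/e.png

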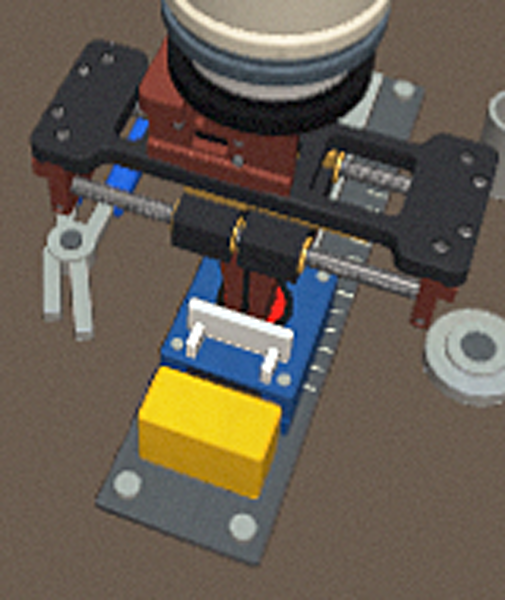

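The carriage (front edge near (230,390)) is flush with the yellow block, fingers on the button behind the thumb plate. Lifting straight up.

Call:
{"api": "drive_tool", "payload": {
  "series": [
    [[0, 0, -0.004], 0],
    [[0, 0, -0.006], 0],
    [[0, 0, -0.008], 0],
    [[0, 0, -0.02], 0],
    [[0, 0, -0.03], 0],
    [[0, 0, -0.04], 0],
    [[0, 0, -0.04], 0],
    [[0, 0, 0], 0]
  ]
}}

```text
t: 8.65
eef_pos: [0.5412, -0.0793, 0.2124]
eef_rot: [0.001, 0.985, 0.172, 0.004]
force: [0.9, 0.2, 0.4]
width: 0.002
gripper_force: 0.0
```

Call:
{"api": "drive_tool", "payload": {
  "series": [
    [[0.03, 0.03, -0.02], 0],
    [[0.03, 0.04, 0], 0],
    [[0, 0.04, 0], 0],
    [[0, 0.04, 0], 0],
    [[0, 0.04, 0], 0],
    [[0, 0.02, 0], 0],
    [[0, 0, 0], 0]
  ]
}}

```text
t: 9.52
eef_pos: [0.667, -0.2574, 0.2253]
eef_rot: [-0.001, 0.985, 0.171, -0.001]
force: [0.5, -0.7, -0.8]
width: 0.002
gripper_force: 0.0
```

```bash
python3 w.py
python3 - <<'E'
from h import *
b=[capture(n)[110:360,210:430,::-1] for n in("top","side")]
cv2.imwrite("pics/f.png",cv2.resize(np.hstack(b),(800,455),interpolation=cv2.INTER_CUBIC))
E
```

```text
9.525 [ 0.66700162 -0.25744231  0.22527193] F [ 0.46 -0.68 -0.76] w 0.001929096752228718
[[0.9415, 0.337, -0.0031], [0.337, -0.9415, 0.0012], [-0.0025, -0.0021, -1.0]]
to target, tool axes [ 0.073  -0.2104  0.1525] yaw err -0.0023681565581954445
along rail from button0 0.07912659298814474 lat 0.21058731172142858 tip z 0.21127193135730085
```

View pics/f.png

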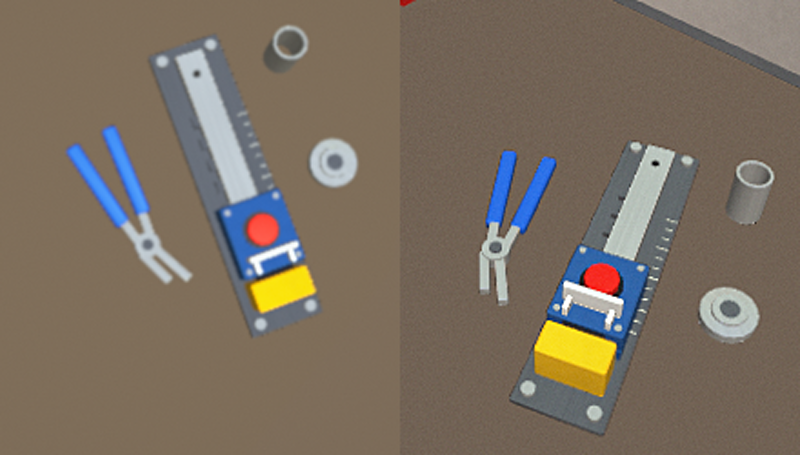

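The carriage is flush against the yellow stop (side crop (575,330)), the button is up at (602,280), and the bystanders are untouched.

```bash
python3 -c "from cell import *;print(close_job())"
```

```text
the job is handed in; nothing more can be done
None
```

The job is handed in: the carriage was pushed to the end stop with the button held down, and the last pictures show it flush there, the button up and the nut, tube and pliers in place; no verdict came back.

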